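Load a fresh plaster rosette into the retouching holder on a trowel blade

ROBOT

A 6-joint arm with a two-finger parallel gripper is mounted at the origin on a cart in front of the work surface, level with it; the furniture and walls round the work are solid. World frame = base frame: x ahead of the robot, y to its left, z up, the work surface at z = 0. Lengths are in m, angles in rad, forces in N, time in s.
With the tool pointing down it reaches from about 0.25 to 0.85 m from the base axis. Payload 12.5 kg.
Tool frame: the origin (TCP) lies at the very end of the fingers, on their centre line; the grasp point (between the pads) lies 19 mm behind it; z points along the fingers, y is the line along which they close (so a half turn about z gives the same grasp; the last joint's range is limited). The gripper opens to 93 mm and grips with 3 to 60 N. Pads are 15 mm wide; open, the fingers measure 128 mm over their backs; the gripper's body (75 mm by 188 mm) begins 65 mm behind the grasp point.
Start: joints at [1.145, 0.351, 1.652, -0, 1.139, -0.085], TCP at [0.184, 0.518, 0.219] pointing down, gripper open.
Joint ranges: [-2.75, 2.75], [-0.79, 2.1], [0.01, 2.65], [-1.57, 4.71], [0.07, 3.14], [-2.87, 2.87]. Speed limits (rad/s): [2.22, 2.22, 2.79, 3.14, 3.14, 3.14].

INTERFACE

Orientations are given as a rotation vector (axis times angle).
In Python, from cell import ctrl gives the robot as it stands. The module is installed in compiled form; this text tells all that it offers. Calls block until the motion is done:
- ctrl.reach(position, orientation): joint-space move of the TCP to a pose.
- ctrl.line_to(position, orientation=None, feed=0.15): straight line of the TCP; orientation=None keeps the orientation; feed is the mean speed in m/s.
- ctrl.set_joints(angles): joint-space move.
- ctrl.ungrasp() and ctrl.grab(): open the fingers fully, or close them until they stop; the grip force is fixed at half the most.
- ctrl.dwell(seconds).
- ctrl.ik(position, orientation): joint angles nearest the present ones, or None.
- ctrl.capture(name): name is "scene" or "top" or "wrist"; returns the picture (480x640x3 uint8, blue, green, red); there is no depth.
- ctrl.camera_model(name): a dict with "intrinsics" (3x3 intrinsics, pixels), "k1" (the pictures are not rectified: a ray, as slopes to the right and down, at radius r is drawn at 1 + k1 r^2 times it, then the intrinsics apply), "R" (3x3) and "t" (3): a world point X has camera coordinates R X + t. Camera axes: x right, y down, z forward; pixel columns grow to the right and rows downward; lengths in m; the calibration is good to about 2 mm. A picture is of the moment at which its call begins: read the wrist's pose just before it. camera_model takes no time and is no camera call; for the wrist camera it gives the pose at the moment of the call.
A pose or a line that the arm cannot do raises ctrl.MotionError and nothing moves.
- ctrl.close_job(): hands the job in; it is judged then, once.
Readings, each from a call of its own:
- ctrl.current_time(): time.
- ctrl.current_q(): joint angles.
- ctrl.current_dq(): joint speeds.
- ctrl.current_effort(): joint torques, N m.
- ctrl.current_tcp_pos(): TCP position.
- ctrl.current_tcp_rot(): TCP orientation.
- ctrl.current_contact_force(): force on the tool from outside, world axes, zero at the start.
- ctrl.current_moment(): the same for the moment, N m.
- ctrl.current_width(): finger opening in m.
- ctrl.current_grasp_force(): force on a finger pad.
Only numpy, scipy, OpenCV 4.12 (cv2) and the standard library are available. Lean on these libraries where they do the work, as an engineer would, in place of code of your own. Each camera call takes 0.05 s, during which the arm holds its last target. There are 200 camera calls.

TASK

Pick up the narrow trowel, slide its blade under the fresh round rosette on the drying rack, and carry the rosette on it, level and untouched by the gripper, to the retouching holder. Lower it onto the two ledges and push it with the trowel's posts under both spring clips until it stands fully home against the stop, but gently: damp plaster crumbles when it is pressed hard. Then draw the trowel out and lay it flat on the bare table, leaving the square cast and the other things alone.

Things in the scene. Friction and masses are not known exactly. Their poses are not given: they have to be found in the camera images.
- trowel_grip (a point): Centre of the handle of a narrow plasterer's trowel (0.2 kg) whose blade lies flat on the table; the point is 45 mm above the blade's underside. x along the handle to the blade's free tip, z up. Handle: wooden bar 96 mm long, 24 mm wide (y), 26 mm high; grip it across y. Blade: steel, 3 mm thick, 40 mm wide, top face 42 mm below this point, from 65 mm behind it to 100 mm ahead.
- trowel_shank (a point): Foot of the trowel's shank on the blade's top face: 40 mm ahead of trowel_grip and 42 mm below it, same axes. The shank is a pair of upright round posts, 8 mm thick, their axes 20 mm apart across the blade, whose fronts touch this point's x = 0 plane. Ahead of it 60 mm of bare blade carry the rosette: when its rim nestles against both posts, its centre is 35 mm ahead of this point.
- rosette_center (a point): Centre, half-way up the rim, of the loose round plaster cast: a disc 72 mm across, rim 12 mm thick with bevelled top edge, raised petals in the middle (20 mm high in all); underside 6 mm below this point. About 0.09 kg; still damp, it crumbles if the trowel presses it with more than 18 N. It lies in one bay of the rack, the square cast in the other. z up; its yaw does not matter.
- square_center (a point): Centre of the loose square plaster cast, 66 x 72 mm, 12 mm thick with a stepped middle, in the other bay of the rack. It stays where it is.
- rack: Wooden drying rack, fixed; origin at its middle on the table, x from its open front to its back, z up. Bays centred at y = +50 and -50 mm: a cast lies across two battens along x (x = -50 to +50 mm, tops 32 mm above the table) with 50 mm of free gap between them, open at the front and free from 6 mm above the table up to the cast; a cross bar closes the back at x = +50 mm.
- holder: Retouching holder, fixed; origin at the middle of its underside on the table, x from its open front to the stop, z up. On a base board 190 x 124 x 12 mm two ledges run along x from -90 to +90 mm, tops 40 mm above the table, with 48 mm of free gap between them (y = -24 to +24 mm), open at the front: the rosette lies across the ledges while the blade passes below it in the gap.
- stop_range (a point): Fixed point of the holder, y = 0, x = -12 mm, 46 mm above the table. Across the ledges a wing nut clamps a metal block, the stop, anywhere along 40 mm; where is not measured. Its flat cork face looks to -x. The rosette's centre when its rim touches that face ('home') lies at this height, up to 20 mm before or behind this point along x. It is found by feel: there the pushing force rises steeply.
- clip_range (a point): Fixed point of the holder, 27 mm beyond stop_range along x, 11 mm above the ledges. About here (27 mm beyond 'home', moving with the stop) stand the round noses of the stop's two light spring clips, at y = +15 and -15 mm; their turned-up tips reach 9 mm nearer the front. The bevelled rim slides under them and lifts them 1.5 mm, which takes a push of about 2 to 7 N in all.
- moulding_center (a point): Middle of a cast length of bead moulding, 34 x 120 x 29 mm, a bystander.
- tin_center (a point): Middle of a round pigment tin, 62 mm wide and 49 mm high, a bystander.
- cork_center (a point): Middle of a cork sanding block, 36 x 62 x 26 mm, a bystander.

How it is judged:
On the way, in this order (a step that is already met when the one before it is completed fails the run):
1. the rosette rides level on the trowel's blade, lifted clear of the rack (height (world z) of rosette_center above 0.055 m and contact force between trowel and rosette above 0.3 N and contact force between rosette and rack below 0.05 N and angle between rosette_center's own z axis and vertical below 0.15 rad), for 0.3 s.
2. the rosette lies on the ledges, under both clips, against the stop (x of rosette_center in the frame of home above -0.002 m and y of rosette_center in the frame of home between -0.006 and 0.006 m and z of rosette_center in the frame of home between -0.0015 and 0.0015 m and angle between rosette_center's own z axis and vertical below 0.05 rad), for 0.2 s.
At the end, for the whole second after the job is handed in: rosette flat on the holder's ledges (1.5 mm in height, 0.05 rad), under the clips, its centre at most 2 mm short of 'home' against the stop and within 6 mm of the middle line, at rest, clear of the trowel; trowel flat on the table (0.08 rad), at rest, clear of rack and holder (all of step 2 and linear speed of each of rosette, trowel below 0.01 m/s and contact force between trowel and rosette below 0.05 N and height (world z) of trowel_grip below 0.05 m and angle between trowel_grip's own z axis and vertical below 0.08 rad and contact force between trowel and holder below 0.05 N and contact force between trowel and rack below 0.05 N); the robot touches nothing.
It fails at once if the robot touches the fresh rosette itself (contact force between any of the fingers, the arm and rosette above 0.5 N).
It fails at once if the rosette is tilted by more than 0.2 rad (angle between rosette_center's own z axis and vertical above 0.2 rad).
It fails at once if the trowel presses the rosette with more than 18 N (contact force between trowel and rosette above 18 N).
It fails at once if the square cast is shifted by more than 10 mm (distance of square_center from where it was at the start of the episode above 0.01 m).
It fails at once if a bystander is shifted by more than 20 mm (distance of any of moulding_center, tin_center, cork_center from where it was at the start of the episode above 0.02 m).
It also fails if it takes over 58 s, if anything falls off the work surface, if the arm or the gripper's body presses on something with over 40 N, if the wrist force passes 120 N, or if a joint passes its speed limit or range.

## Working session

There is one attempt and no reset: what is moved stays moved. The work goes in short steps, each a Python script; the robot and the scene stay as the last script left them, time stands still between calls to the robot, and variables do not carry over. Pictures are saved under pics/ and viewed, at most 10 in all, crops included, and the job is handed in when it is done.

```bash
mkdir -p pics; python3 - <<'E'
from cell import ctrl
import cv2,numpy as np
for n in ("scene","top"):
    cv2.imwrite(f"pics/{n}0.png",ctrl.capture(n))
    m=ctrl.camera_model(n); print(n,m["intrinsics"],m["k1"],(-np.array(m["R"]).T@m["t"]).round(3),np.round(m["R"],3))
print(ctrl.current_tcp_rot(),ctrl.current_time())
E
```

```text
scene [[446.45435148   0.         317.63205213]
 [  0.         446.45435148 241.0913973 ]
 [  0.           0.           1.        ]] -0.09588218648846339 [-0.074 -0.667  0.591] [[ 0.713 -0.701 -0.02 ]
 [-0.368 -0.349 -0.862]
 [ 0.597  0.622 -0.507]]
top [[597.94651789   0.         318.45691227]
 [  0.         597.94651789 240.63299125]
 [  0.           0.           1.        ]] 0.0019244395851352144 [ 0.319 -0.046  1.07 ] [[-0.087 -0.996  0.002]
 [-0.971  0.084 -0.224]
 [ 0.223 -0.022 -0.975]]
[-5.32724102e-01 -3.09584484e+00  1.62139230e-03] 0.1
```

View pics/top0.png

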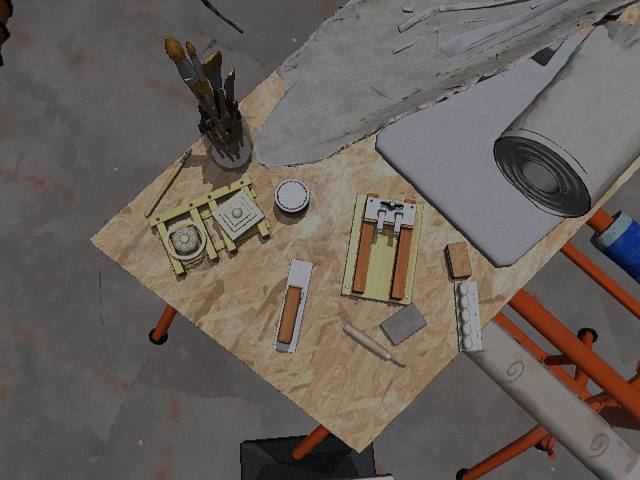

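View pics/scene0.png

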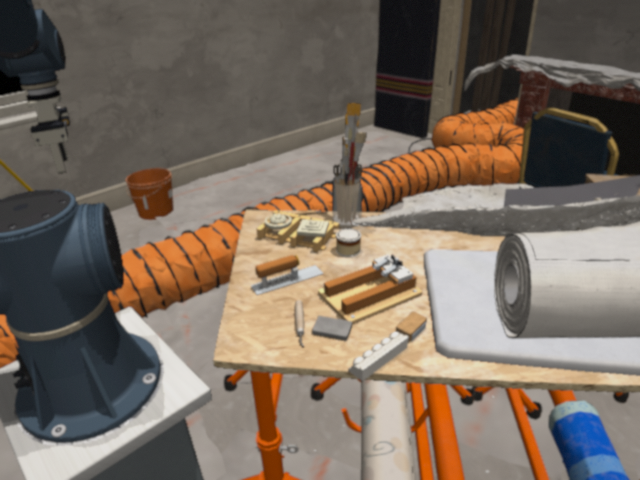

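The top view shows the trowel at about (290,315) with its tip up, the rosette at (187,240), the square cast at (238,213) and the holder at (385,245) with its stop at the far end. The bystanders are off the path. I'll enlarge the crops for measuring.

```bash
cat > h.py <<'E'
from cell import ctrl
import cv2,numpy as np
from scipy.spatial.transform import Rotation as Ro
def ray(m,uv,z):
    uv=np.array(uv,float).reshape(-1,1,2)
    p=cv2.undistortPoints(uv,np.array(m["intrinsics"]),np.array([m["k1"],0,0,0.])).reshape(-1,2)
    R=np.array(m["R"]);c=-R.T@np.array(m["t"])
    d=np.c_[p,np.ones(len(p))]@R
    return c+d*((z-c[2])/d[:,2])[:,None]
def proj(m,X):
    R=np.array(m["R"]); 
    return cv2.projectPoints(np.array(X,float).reshape(-1,1,3),cv2.Rodrigues(R)[0],np.array(m["t"],float),np.array(m["intrinsics"]),np.array([m["k1"],0,0,0.]))[0].reshape(-1,2)
def rot(yaw):  # tool down, tool x along yaw, returns rotvec
    c,s=np.cos(yaw),np.sin(yaw)
    return Ro.from_matrix(np.array([[c,s,0],[s,-c,0],[0,0,-1]])).as_rotvec()
E
python3 - <<'E'
from h import *
m=ctrl.camera_model("top")
for n,uv,z in [("grip",(290,315),.05),("tip",(303,262),.003),("tail",(285,350),.003),("ros",(187,240),.04),("sq",(238,213),.04),("holderstart",(376,300),.012),("holderend",(390,195),.012)]:
    print(n,ray(m,uv,z).round(3))
im=cv2.imread("pics/top0.png")
cv2.imwrite("pics/c1.png",cv2.resize(im[170:370,140:340],(600,600),interpolation=cv2.INTER_CUBIC))
cv2.imwrite("pics/c2.png",cv2.resize(im[180:310,330:440],None,fx=4.5,fy=4.5,interpolation=cv2.INTER_CUBIC))
for n,yaw in (("rot0",0),):print(Ro.from_rotvec(ctrl.current_tcp_rot()).as_matrix().round(2))
w=ctrl.camera_model("wrist");R=np.array(w["R"]);print((-R.T@w["t"]).round(3),R.round(2),w["intrinsics"][0][0])
E
```

```text
grip [[ 0.428 -0.009  0.05 ]]
tip [[ 0.526 -0.038  0.003]]
tail [[0.372 0.006 0.003]]
ros [[0.576 0.163 0.04 ]]
sq [[0.618 0.07  0.04 ]]
holderstart [[ 0.445 -0.162  0.012]]
holderend [[ 0.637 -0.208  0.012]]
[[-0.94  0.33 -0.  ]
 [ 0.33  0.94 -0.  ]
 [ 0.   -0.   -1.  ]]
[0.117 0.542 0.384] [[ 0.33  0.94 -0.  ]
 [ 0.91 -0.32  0.26]
 [ 0.24 -0.09 -0.97]] 386.36472800575916
```

View pics/c1.png

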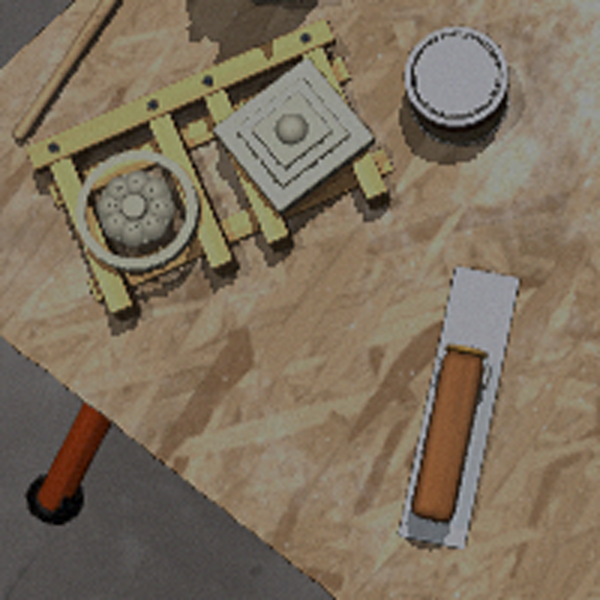

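View pics/c2.png

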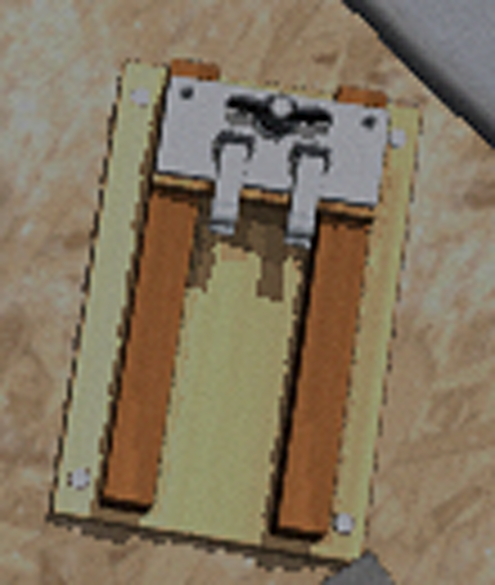

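The left crop shows the blade corners at about (455,267), (520,278), (465,549) and (402,537), and the rosette outline centred at (139,211) across two battens. The right crop shows two ledges with their front ends at (128,500) and (302,530), and the stop at the top. Next I'll compute poses from these.

```bash
python3 - <<'E'
from h import *
m=ctrl.camera_model("top")
f1=lambda p:(np.array(p,float)+.5)/3-.5+[140,170]
f2=lambda p:(np.array(p,float)+.5)/4.5-.5+[330,180]
P=ray(m,f1([(455,267),(520,278),(465,549),(402,537)]),.003)[:,:2]
L=(P[0]+P[1])/2-(P[2]+P[3])/2; yaw=np.arctan2(L[1],L[0])
print("blade len,wid",np.linalg.norm(L),np.linalg.norm(P[0]-P[1]),"yaw",yaw,"grip",(P[0]+P[1])/2-.1*L/np.linalg.norm(L))
e=ray(m,f1([(78,210),(201,210),(139,150),(139,271)]),.042);print("ros",e.mean(0),np.linalg.norm(e[0]-e[1]),np.linalg.norm(e[2]-e[3]))
b=ray(m,f1([(75,160),(130,298),(150,118),(210,268)]),.032)[:,:2]
for i in(0,2):
    d=b[i]-b[i+1];print("batten",b[i],b[i+1],np.arctan2(d[1],d[0]))
d=(b[0]+b[2]-b[1]-b[3]);n=np.array([-d[1],d[0]])/np.linalg.norm(d);print("gap",n@(b[0]-b[2]),n@(b[1]-b[3]),"ros off mid",n@(e.mean(0)[:2]-(b.mean(0))))
# holder: inner/outer ledge edges at .040 ; left ledge inner (195,200)->(153,505); right ledge inner (320,222)->(278,528); outer left (152,190)->(101,497), outer right (371,222)->(328,535)
k=ray(m,f2([(196,200),(153,508),(320,222),(278,530),(152,195),(101,500),(371,222),(327,536)]),.040)[:,:2]
for i in (0,2,4,6):
    d=k[i]-k[i+1];print("ledge",k[i],k[i+1],np.arctan2(d[1],d[0]))
d=k[0]-k[1]+k[2]-k[3];yh=np.arctan2(d[1],d[0]);n=np.array([-np.sin(yh),np.cos(yh)]);print("yaw",yh,"gap",n@(k[0]-k[2]),n@(k[1]-k[3]),"frontmid",k[[1,3]].mean(0),k[[5,7]].mean(0), "off",n@k[0],n@k[2])
b=ray(m,f2([(52,518),(362,558),(420,105),(122,62)]),.012)[:,:2]
print("base",b.mean(0),np.linalg.norm(b[0]-b[1]),np.linalg.norm(b[1]-b[2]),np.arctan2(*(b[3]+b[2]-b[0]-b[1])[::-1]),"n",n@b.mean(0))
s=ray(m,f2([(155,182),(378,215)]),.046)[:,:2];print("stopface along",(s-b.mean(0))@[np.cos(yh),np.sin(yh)])
E
```

```text
blade len,wid 0.1642020314121339 0.0399953632780181 yaw -0.27458504871099326 grip [ 0.43313547 -0.00946073]
ros [0.57670048 0.16407047 0.042     ] 0.07228150088720363 0.07312408964229433
batten [0.61320803 0.20318612] [0.52661628 0.17350158] 0.33025540450138097
batten [0.63542989 0.15755724] [0.54050306 0.1259028 ] 0.3218658734640598
gap 0.05034152173475451 0.04953938184582701 ros off mid -0.00019886704811041846
ledge [ 0.57702576 -0.16811404] [ 0.45659217 -0.13846156] -0.2414125317499207
ledge [ 0.56388324 -0.21593072] [ 0.44396739 -0.1854789 ] -0.24868641649819584
ledge [ 0.58055915 -0.15098623] [ 0.46141247 -0.118809  ] -0.26377149034893393
ledge [ 0.56214579 -0.23599488] [ 0.4400364  -0.20398397] -0.2563803592466653
yaw -0.24504494751190398 gap 0.049576594753959854 0.048675537364704355 frontmid [ 0.45027978 -0.16197023] [ 0.45072443 -0.16139648] off -0.02310546277321445 -0.07268205752717431
base [ 0.53857235 -0.18409735] 0.12307469229845068 0.18835114351034557 -0.2472481011389856 n -0.04794008821271481
stopface along [0.03649888 0.03706737]
```

```bash
cat >> h.py <<'E'
YT,YR,YH=-.2746,.325,-.247
T=np.array([.4331,-.0095]);RS=np.array([.5767,.1641]);H=np.array([.5384,-.1840])
u=lambda y:np.array([np.cos(y),np.sin(y)])
E
python3 - <<'E'
from h import *
for p,y in ((T,YT),(RS-.16*u(YR),YR),(RS-.075*u(YR),YR),(H-.2*u(YH),YH),(H-.07*u(YH),YH)):
    for z in (.026,.06,.12,.2):
        q=ctrl.ik([*p,z],rot(y)); q2=ctrl.ik([*p,z],rot(y+np.pi)); print(p.round(3),z,None if q is None else np.round(q,2),None if q2 is None else np.round(q2,2))
ims=[]
for i,(p,y) in enumerate(((RS,YR),(H-.03*u(YH),YH),(T,YT))):
    ctrl.reach([*p,.2],rot(y)); 
    m=ctrl.camera_model("wrist");im=ctrl.capture("wrist");np.save(f"w{i}.npy",m,allow_pickle=True);cv2.imwrite(f"pics/w{i}.png",im);ims.append(im)
print(ctrl.current_time())
a=np.hstack([ims[0],ims[1]]);cv2.imwrite("pics/w01.png",cv2.resize(a,(800,300),interpolation=cv2.INTER_AREA))
E
```

```text
[ 0.433 -0.01 ] 0.026 [-0.13  0.48  2.08 -0.    0.58  1.72] [-0.13  0.48  2.08 -0.    0.58 -1.43]
[ 0.433 -0.01 ] 0.06 [-0.13  0.4   2.07 -0.    0.67  1.72] [-0.13  0.4   2.07 -0.    0.67 -1.43]
[ 0.433 -0.01 ] 0.12 [-0.13  0.29  2.03 -0.    0.82  1.72] [-0.13  0.29  2.03 -0.    0.82 -1.43]
[ 0.433 -0.01 ] 0.2 [-0.13  0.16  1.96 -0.    1.02  1.72] [-0.13  0.16  1.96 -0.    1.02 -1.43]
[0.425 0.113] 0.026 [0.15 0.49 2.07 0.   0.59 1.4 ] [ 0.15  0.49  2.07 -0.    0.59 -1.74]
[0.425 0.113] 0.06 [0.15 0.41 2.05 0.   0.67 1.4 ] [ 0.15  0.41  2.05 -0.    0.67 -1.74]
[0.425 0.113] 0.12 [0.15 0.3  2.02 0.   0.83 1.4 ] [ 0.15  0.3   2.02 -0.    0.83 -1.74]
[0.425 0.113] 0.2 [0.15 0.17 1.94 0.   1.03 1.4 ] [ 0.15  0.17  1.94 -0.    1.03 -1.74]
[0.506 0.14 ] 0.026 [0.18 0.59 1.85 0.   0.7  1.43] [ 0.18  0.59  1.85 -0.    0.7  -1.71]
[0.506 0.14 ] 0.06 [0.18 0.53 1.84 0.   0.77 1.43] [ 0.18  0.53  1.84 -0.    0.77 -1.71]
[0.506 0.14 ] 0.12 [0.18 0.43 1.81 0.   0.9  1.43] [ 0.18  0.43  1.81 -0.    0.9  -1.71]
[0.506 0.14 ] 0.2 [0.18 0.33 1.74 0.   1.08 1.43] [ 0.18  0.33  1.74 -0.    1.08 -1.71]
[ 0.344 -0.135] 0.026 [-0.5   0.4   2.23 -0.    0.5   1.32] [-0.5   0.4   2.23  0.    0.5  -1.82]
[ 0.344 -0.135] 0.06 [-0.5   0.32  2.22 -0.    0.6   1.32] [-0.5   0.32  2.22  0.    0.6  -1.82]
[ 0.344 -0.135] 0.12 [-0.5   0.18  2.18 -0.    0.78  1.32] [-0.5   0.18  2.18  0.    0.78 -1.82]
[ 0.344 -0.135] 0.2 [-0.5   0.04  2.1  -0.    1.01  1.32] [-0.5   0.04  2.1   0.    1.01 -1.82]
[ 0.471 -0.167] 0.026 [-0.43  0.56  1.92 -0.    0.67  1.38] [-0.43  0.56  1.92  0.    0.67 -1.76]
[ 0.471 -0.167] 0.06 [-0.43  0.49  1.91 -0.    0.74  1.38] [-0.43  0.49  1.91  0.    0.74 -1.76]
[ 0.471 -0.167] 0.12 [-0.43  0.39  1.87 -0.    0.88  1.38] [-0.43  0.39  1.87  0.    0.88 -1.76]
[ 0.471 -0.167] 0.2 [-0.43  0.28  1.8  -0.    1.06  1.38] [-0.43  0.28  1.8   0.    1.06 -1.76]
4.2333
```

View pics/w0.png

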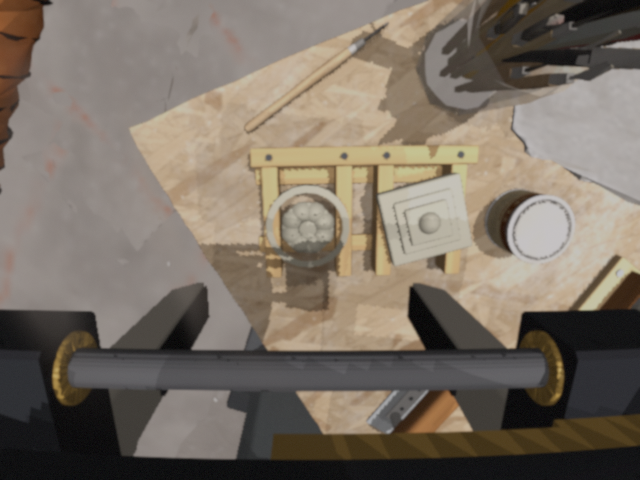

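View pics/w1.png

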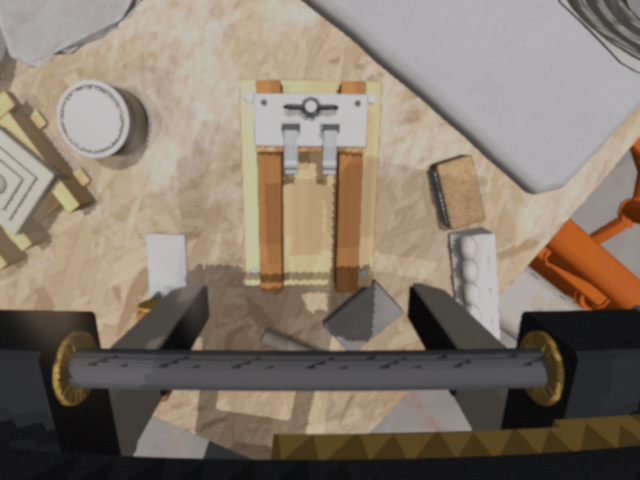

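View pics/w2.png

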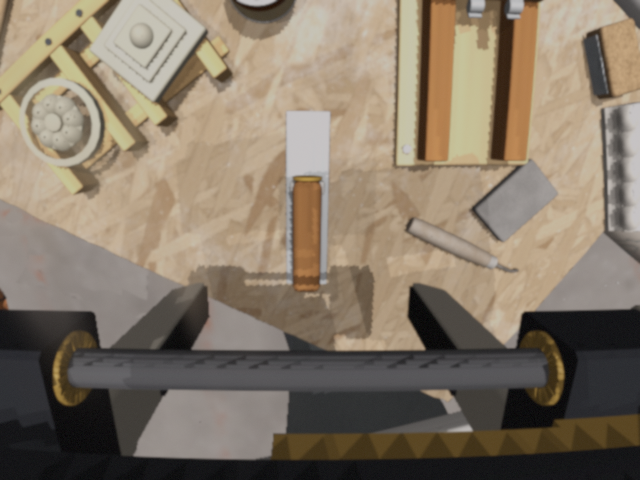

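The wrist views agree with the top view. The rosette is at (307,228), the inner ledge edges at columns 283 and 337, and the blade tip corners at (287,111) and (330,111). A quick numeric cross-check follows.

```bash
python3 - <<'E'
from h import *
M=[np.load(f"w{i}.npy",allow_pickle=True).item() for i in range(3)]
def fr(P,o,y): d=P[:,:2]-o; return np.c_[d@u(y),d@u(y+np.pi/2)].round(4)
# rosette outline, rack inner edges
print("ros",fr(ray(M[0],[(265,228),(350,228),(307,186),(307,270)],.042),RS,YR))
print("rack gap",fr(ray(M[0],[(279,182),(284,275),(337,182),(339,275)],.032),RS,YR))
# subpixel edges of ledges via colour along rows
im=cv2.imread("pics/w1.png").astype(int); rb=im[:,:,2]-im[:,:,0]
hsv=cv2.cvtColor(cv2.imread("pics/w1.png"),cv2.COLOR_BGR2HSV)
print([hsv[220,c].tolist() for c in (270,310,350)])
for r in (190,210,230,250):
    g=im[r,:,1].astype(float); d=np.diff(g); a=255+np.argmax(d[255:300]); b=320+np.argmin(d[320:360])
    print(r,a,b,fr(ray(M[1],[(a+.5,r),(b+.5,r)],.040),H,YH).tolist())
print("ledge fronts/stop",fr(ray(M[1],[(271,290),(347,292)],.040),H,YH).tolist(),fr(ray(M[1],[(265,148),(355,148)],.048),H,YH).tolist())
b=ray(M[2],[(287,111),(330,111),(327,280),(290,280)],.003);print("blade",fr(b,T,YT).tolist())
print("handle",fr(ray(M[2],[(294,185),(321,185),(294,270),(321,270)],.058),T,YT).tolist())
E
```

```text
ros [[ 0.0004  0.0371]
 [ 0.0005 -0.0359]
 [ 0.0363  0.0011]
 [-0.0375  0.001 ]]
rack gap [[ 0.0387  0.0251]
 [-0.0457  0.022 ]
 [ 0.0387 -0.0247]
 [-0.0456 -0.0282]]
[[14, 146, 145], [18, 88, 180], [14, 147, 144]]
190 282 334 [[0.0032, 0.022], [0.0033, -0.0218]]
210 282 334 [[-0.0138, 0.0222], [-0.0138, -0.0221]]
230 282 332 [[-0.0313, 0.0225], [-0.0312, -0.0207]]
250 282 331 [[-0.0492, 0.0228], [-0.0492, -0.0201]]
ledge fronts/stop [[-0.0867, 0.0338], [-0.0885, -0.0348]] [[0.0379, 0.0351], [0.038, -0.0372]]
blade [[0.101, 0.0184], [0.101, -0.0202], [-0.0596, -0.0195], [-0.0596, 0.0174]]
handle [[0.0402, 0.0106], [0.0402, -0.0108], [-0.0308, 0.0112], [-0.0308, -0.0115]]
```

```bash
sed -i 's/YT,YR,YH=-.2746,.325/YT,YR,YH=-.2746,.333/' h.py; python3 - <<'E'
from h import *
F=lambda:np.round(ctrl.current_contact_force(),2)
ctrl.line_to([*T,.026],rot(YT)); ctrl.grab(); print("w",ctrl.current_width(),ctrl.current_grasp_force())
ctrl.line_to([*T,.10]); print(F(),ctrl.current_moment())
c=RS+.0005*u(YR)+.0005*u(YR+np.pi/2)
ctrl.reach([*(c-.165*u(YR)),.08],rot(YR)); 
ctrl.line_to([*(c-.165*u(YR)),.044]); print(F())
ctrl.line_to([*(c-.078*u(YR)),.044],feed=.06); print(F(),ctrl.current_time())
cv2.imwrite("pics/under.png",ctrl.capture("wrist"))
E
```

```text
w 0.023982367423759567 29.991348087787628
[ 0.17  0.29 -1.24] [0.03745635 0.12277529 0.04697437]
[-0.41  0.77 -1.78]
[ 0.59  0.13 -3.33] 9.8083
```

View pics/under.png

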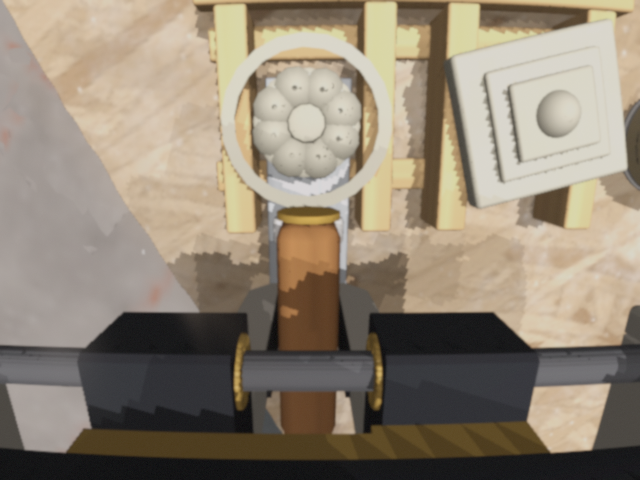

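The blade is centred under the rosette: the handle is at column 308, the rosette centre at (307,122), and both batten edges are clear. Next is the lift and carry.

```bash
python3 - <<'E'
from h import *
F=lambda:np.round(ctrl.current_contact_force(),2)
p=ctrl.current_tcp_pos()
ctrl.line_to([p[0],p[1],.060],feed=.03); ctrl.line_to([p[0],p[1],.13],feed=.08); ctrl.dwell(.4); print(F(),ctrl.current_time())
g=H-.118*u(YH)
ctrl.line_to([*g,.13],rot(YH),feed=.09); print(F(),ctrl.current_tcp_pos(),ctrl.current_time())
ctrl.line_to([*g,.085],feed=.08)
m=ctrl.camera_model("wrist");np.save("w3.npy",m,allow_pickle=True)
cv2.imwrite("pics/above.png",ctrl.capture("wrist"));print(ctrl.current_time())
E
```

```text
[ 0.04 -0.21 -2.59] 11.9667
[-0.23  0.95 -3.68] [ 0.42400834 -0.15504013  0.12999568] 15.5
16.2583
```

View pics/above.png

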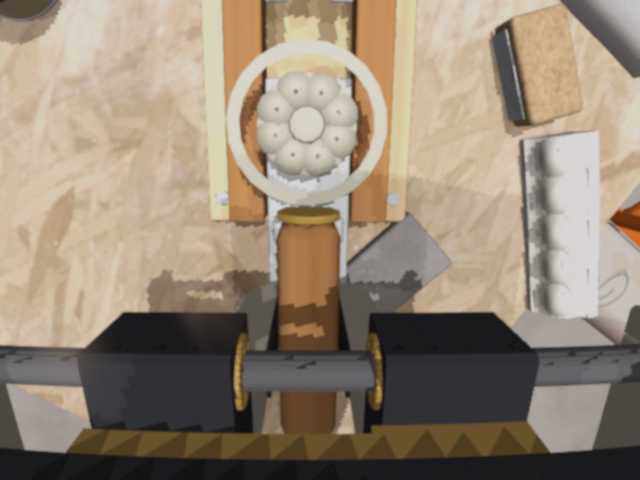

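The rosette rides level at (307,122). The ledge inner edges are at about columns 265 and 355, and the blade at 268 to 347. I'll compute the lateral offset before lowering.

```bash
python3 - <<'E'
from h import *
m=np.load("w3.npy",allow_pickle=True).item(); p=ctrl.current_tcp_pos()
im=cv2.imread("pics/above.png").astype(float); g=cv2.GaussianBlur(im,(3,3),0)
def fr(P,o,y): d=P[:,:2]-o; return np.c_[d@u(y),d@u(y+np.pi/2)].round(4)
hsv=cv2.cvtColor(cv2.imread("pics/above.png"),cv2.COLOR_BGR2HSV); 
for r in (15,30,195,205,212):
    s=hsv[r,:,1].astype(int); b=(s>125)&(hsv[r,:,0]<20); 
    idx=np.flatnonzero(np.diff(b[200:420].astype(int)))+200.5; print(r,idx)
for z,n,pts in ((.040,"ledge in",[(265.5,30),(355.5,30),(265.5,205),(352,210)]),(.062,"blade",[(268,265),(347,265)]),(.040,"outer",[(222,30),(397,30),(229,215),(387,215)])):
    print(n,fr(ray(m,pts,z),p[:2],YH).tolist())
E
```

```text
15 [223.5 265.5 352.5 394.5]
30 [223.5 264.5 351.5 393.5]
195 [229.5 264.5 350.5 385.5]
205 [229.5 265.5 349.5 385.5]
212 [229.5 265.5 278.5 282.5 283.5 287.5 289.5 290.5 291.5 293.5 296.5 297.5
 298.5 300.5 305.5 306.5 309.5 311.5 314.5 315.5 318.5 319.5 320.5 321.5
 333.5 334.5 336.5 337.5 349.5 384.5]
ledge in [[0.1273, 0.021], [0.1273, -0.0244], [0.0381, 0.023], [0.0353, -0.0247]]
blade [[0.0105, 0.0202], [0.0104, -0.0204]]
outer [[0.1276, 0.043], [0.1277, -0.0454], [0.0326, 0.0435], [0.0325, -0.0443]]
```

```bash
cat > push.py <<'E'
from h import *
U=u(YH)
def fx():
    f=np.mean([ctrl.current_contact_force() for _ in range(3)],0); return -f[:2]@U, f[:2]@u(YH+np.pi/2), f[2]
g=lambda s,z=.059:[*(H+s*U),z]
E
python3 - <<'E'
from push import *
print(fx()); ctrl.line_to(g(-.118,.066),feed=.06); ctrl.line_to(g(-.118),feed=.02); ctrl.dwell(.1); b=fx(); print("down",np.round(b,2),ctrl.current_time())
ctrl.line_to(g(-.100),feed=.04); print(np.round(fx(),2))
ctrl.line_to(g(-.088),feed=.03); b=fx()[0];print("base",b)
s=-.088; log=[]
while s<-.060:
    s+=.0005; ctrl.line_to(g(s),feed=.012); ctrl.dwell(.02); f=fx(); log.append((round(s*1e3,1),round(f[0],1),round(f[1],1),round(f[2],1)))
    if f[0]-b>9: break
for l in log: print(*l)
print(ctrl.current_time())
E
```

```text
(np.float64(0.38165166106012455), np.float64(0.8103169091292517), np.float64(-2.9367656941798685))
down [-0.34 -0.24 -1.33] 17.325
[ 0.53  0.39 -2.83]
base -0.8354561729355906
-87.5 0.3 -0.9 -1.6
-87.0 -0.3 0.4 -2.3
-86.5 0.2 0.7 -2.1
-86.0 -0.5 -0.1 -2.9
-85.5 0.1 0.4 -1.2
-85.0 0.2 -0.1 -0.7
-84.5 0.1 1.0 -3.2
-84.0 0.5 -1.0 -2.7
-83.5 2.3 -0.3 -2.1
-83.0 3.0 -0.1 0.1
-82.5 4.3 0.3 -0.0
-82.0 4.4 0.8 0.1
-81.5 3.8 0.8 -0.5
-81.0 4.0 1.0 -2.1
-80.5 4.4 0.2 -1.4
-80.0 2.6 0.4 -1.0
-79.5 2.5 0.4 -1.9
-79.0 2.4 -0.0 -2.0
-78.5 2.5 0.3 -1.7
-78.0 2.1 0.2 -1.7
-77.5 1.6 -0.2 -2.7
-77.0 2.8 0.1 -1.5
-76.5 1.8 -0.3 -1.8
-76.0 5.2 -0.4 0.5
-75.5 6.0 -0.9 2.0
-75.0 8.4 -0.7 3.0
25.4083
```

```bash
python3 - <<'E'
from push import *
s=-.075
while s<-.070:
    s+=.0003; ctrl.line_to(g(s),feed=.012); ctrl.dwell(.03); f=fx(); print(round(s*1e3,1),np.round(f,1))
    if f[0]>11: break
ctrl.dwell(.25); print(np.round(fx(),1),ctrl.current_time())
m=ctrl.camera_model("wrist");np.save("w4.npy",m,allow_pickle=True);np.save("wp.npy",ctrl.current_tcp_pos())
cv2.imwrite("pics/home.png",ctrl.capture("wrist"))
cv2.imwrite("pics/hometop.png",ctrl.capture("top"))
E
```

```text
-74.7 [ 9.8 -0.8  3.8]
-74.4 [10.8 -0.7  4.7]
-74.1 [11.7 -1.2  4.5]
[11.4 -0.9  3.6] 26.5083
```

View pics/home.png

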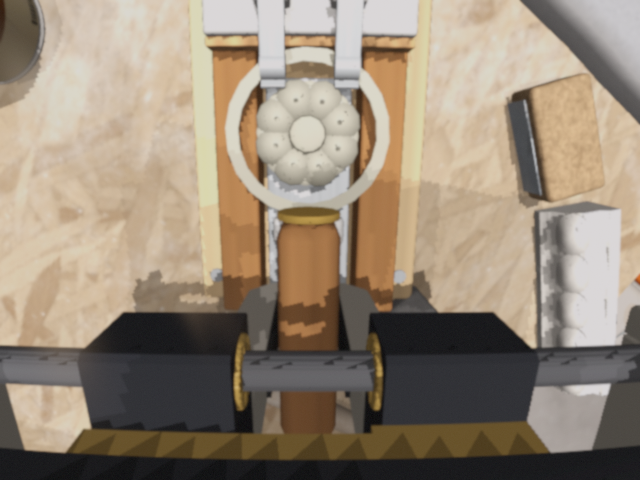

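The rim is against the cork face at rows 45–48, both clips lie over it at columns 272 and 348, and the force rose steeply after the clip bump. Next I'll verify numerically and withdraw the trowel.

```bash
python3 - <<'E'
from push import *
m=np.load("w4.npy",allow_pickle=True).item()
def fr(P,o,y): d=P[:,:2]-o; return np.c_[d@u(y),d@u(y+np.pi/2)].round(4).tolist()
print("rim",fr(ray(m,[(225,130),(390,130),(307,215)],.043),H,YH),"ledge outer",fr(ray(m,[(216,70),(407,70)],.040),H,YH))
b=np.array(fx())
ctrl.line_to(g(-.077),feed=.01); ctrl.dwell(.1);print(np.round(fx(),1))
ctrl.line_to(g(-.080,.056),feed=.02);print(np.round(fx(),1))
ctrl.line_to(g(-.165,.056),feed=.06);print(np.round(fx(),1),ctrl.current_time())
ctrl.line_to(g(-.165,.12),feed=.12)
m=ctrl.camera_model("top");im=ctrl.capture("top");cv2.imwrite("pics/after.png",im)
ctrl.reach([*T,.10],rot(YT)); ctrl.dwell(.1)
ctrl.line_to([*T,.040],feed=.1)
z=.040
f0=ctrl.current_contact_force()[2]
while z>.023:
    z-=.001; ctrl.line_to([*T,z],feed=.03); f=np.mean([ctrl.current_contact_force()[2] for _ in range(3)])
    if f-f0>4: break
print("table at",z,f-f0,ctrl.current_time())
ctrl.ungrasp(); ctrl.dwell(.2); ctrl.line_to([*T,.2],feed=.15); ctrl.reach([*(T+[-.08,.15]),.25],rot(YT))
ctrl.dwell(.2); im2=ctrl.capture("top"); print(ctrl.current_time())
k=lambda i:cv2.resize(i[170:370,140:440],None,fx=2.6,fy=2.6,interpolation=cv2.INTER_CUBIC)
cv2.imwrite("pics/fin.png",k(im2))
E
```

```text
rim [[0.0013, 0.0374], [0.0012, -0.0375], [-0.038, 0.0002]] ledge outer [[0.0276, 0.041], [0.0277, -0.0447]]
[-0.4  0.9 -1.7]
[-0.1  0.1 -1.4]
[ 0.1  0.6 -1.7] 29.075
table at 0.024999999999999988 14.628382408409474 35.05
38.7417
```

View pics/fin.png

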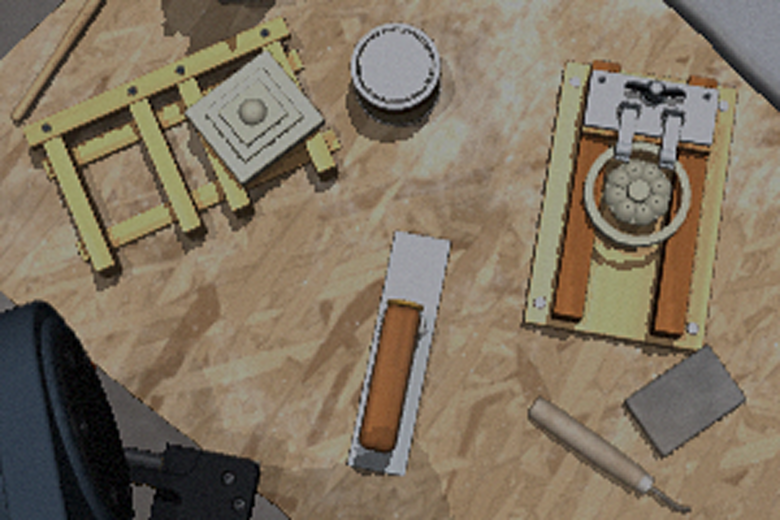

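The trowel lies flat on bare table and the rosette sits in the holder under both clips, centred at about (638,193). One last distance check before handing in.

```bash
python3 - <<'E'
from h import *
m=ctrl.camera_model("top");f=lambda p:(np.array(p,float)+.5)/2.6-.5+[140,170]
def fr(P,o,y): d=P[:,:2]-o; return np.c_[d@u(y),d@u(y+np.pi/2)].round(4).tolist()
print(fr(ray(m,f([(583,193),(692,193),(638,245)]),.042),H,YH),"petal",fr(ray(m,f([(639,190)]),.060),H,YH))
print("stop",fr(ray(m,f([(583,137),(713,153)]),.046),H,YH))
m3=np.load("w4.npy",allow_pickle=True).item()
im=cv2.imread("pics/home.png");hsv=cv2.cvtColor(im,cv2.COLOR_BGR2HSV)
print([ (r,hsv[r,307].tolist()) for r in range(28,66,2)])
print([(r,fr(ray(m3,[(307,r)],z),H,YH)) for r,z in ((36,.056),(36,.06),(47,.042),(47,.040),(50,.052))])
E
```

```text
[[-0.0054, 0.036], [0.0064, -0.037], [-0.035, -0.0056]] petal [[-0.0016, 0.0002]]
stop [[0.0323, 0.0418], [0.0354, -0.047]]
[(28, [0, 4, 218]), (30, [8, 5, 214]), (32, [13, 10, 183]), (34, [13, 16, 109]), (36, [14, 99, 118]), (38, [15, 117, 163]), (40, [16, 109, 198]), (42, [16, 109, 203]), (44, [15, 111, 193]), (46, [17, 46, 171]), (48, [24, 19, 216]), (50, [24, 19, 218]), (52, [24, 18, 217]), (54, [24, 18, 218]), (56, [24, 18, 218]), (58, [24, 18, 218]), (60, [21, 21, 202]), (62, [17, 72, 139]), (64, [17, 94, 125])]
[(36, [[0.0376, 0.0001]]), (36, [[0.0366, 0.0001]]), (47, [[0.0365, 0.0002]]), (47, [[0.037, 0.0002]]), (50, [[0.0331, 0.0002]])]
```

```bash
python3 - <<'E'
from h import *
a=cv2.imread("pics/hometop.png",0);b=ctrl.capture("top");b=cv2.cvtColor(b,cv2.COLOR_BGR2GRAY)
for n,(x,y,w,h) in dict(petal=(372,231,26,26),base=(358,195,60,15)).items():
    print(n,cv2.phaseCorrelate(np.float32(a[y:y+h,x:x+w]),np.float32(b[y:y+h,x:x+w]),cv2.createHanningWindow((w,h),cv2.CV_32F)))
ctrl.close_job();print(ctrl.current_time())
E
```

```text
petal ((0.21610142007318878, 0.8871219533830548), 0.8616763554482794)
base ((0.2826768633866088, 0.30910533030581444), 0.606879955927531)
the job is handed in; nothing more can be done
the job is handed in; nothing more can be done
```

The job is handed in, but I can't confirm the rosette is within the 2 mm limit of home. It was pushed home at about 11.7 N, but my last picture comparison suggests it then sprang back 1 to 1.5 mm, and I submitted before acting on that. The trowel lies flat on the bare table and the other things look undisturbed.

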